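# Clamp the biscuit canister shut at the hotel bedside console

### The job

Two glass clip-top canisters stand on the bedside console with their wire bails swung back. Seal the low, wide one with the biscuits in it: swing its wire bail over the lid and down past center until it snaps fully home on the latch brackets, then let go. Leave the bail of the tall, empty canister swung back as it is.

Things in the scene. Friction and masses are not known exactly. Their poses are not given: they have to be found in the camera images.
- wide_grip (a point): Centre of the white ceramic grip on the wire bail of the WIDE canister: a level round crossbar, 12 mm diameter, 54 mm long along this point's y, on a 5 mm steel wire hoop with side arms 57 mm either side of its middle. 135 to 185 mm above the table as it swings. At the start 25 mm or more of free air beside and below it; it turns easily between fingers that pinch it from above.
- wide_pivot (a point): Middle of the bail's pivot line on the low wide canister (glass, 110 mm diameter, biscuits in it, fixed), 105 mm up. z up, y along the pivot line, x the way to swing: open bail leans to -x. Wooden lid: radius 49, top at z 22 mm (sinks some 3 as it clamps). On it two steel wire brackets, 6 mm thick, at y +36 and -36 mm, from x 5 to 72, up to z 52 mm; clear between them.
- wide_bail (a joint): Wide bail's angle, rad. 0 fully back, 0.96 upright, 2.15 fully home. In the wide_pivot frame the grip is at x = 80 mm * sin(angle - 0.96), z = 80 mm * cos(angle - 0.96). At rest it stands at 0.2 to 0.4; beyond, the gasket springs it back (some 3 N at the grip) until near the centre at 1.80; past about 1.9 it snaps home by itself and stays clamped.
- tall_grip (a point): Centre of the like grip (12 mm diameter, 28 mm long, 80 mm from its pivot line) on the bail of the TALL empty canister (glass, 84 mm diameter, pivot line 165 mm and lid top 187 mm above the table, fixed). To be left alone. The canisters stand left and right of one another, either way round, at least 250 mm apart.

How it is judged:
By the outcome, as a careful person would: the job done as asked, in the order asked, and still so for the second after the job is handed in, with the robot touching nothing.
It also fails if it takes over 34 s, if anything falls off the work surface, if the arm or the gripper's body presses on something with over 40 N, if the wrist force passes 120 N, or if a joint passes its speed limit or range.

### The arm

A 6-joint arm with a two-finger parallel gripper is mounted at the origin on the work surface. World frame = base frame: x ahead of the robot, y to its left, z up, the work surface at z = 0. Lengths are in m, angles in degrees, forces in N, time in s.
With the tool pointing down it reaches from about 0.25 to 0.775 m from the base axis. Payload 8.9 kg.
Tool frame: the origin (TCP) lies on the mounting face of the last link; the fingertips stand 173 mm ahead of it and the grasp point (between the pads) lies 155 mm ahead of it; z points along the fingers, y is the direction in which the jaws open and shut (so a half turn about z gives the same grasp; the last joint's range is limited). The gripper opens to 85 mm and grips with 20 to 120 N. Pads are 22 mm wide; open, the fingers measure 114 mm over their backs; the gripper's body (76 mm by 85 mm) begins 54 mm behind the grasp point. The pads swing forward as they close: fully open they stand 13 mm farther back than shut.
Start: joints at [63.925, 16.656, -8.789, 64.555, 0, 82.019], TCP at [0.163, 0.499, 0.405] pointing down, gripper open.
Joint ranges: [-144.48, 144.48], [-52.06, 99.96], [-74.48, 78.29], [-112.23, 115.85], [-86.99, 84.42], [-180, 180]. Speed limits (degrees/s): [127.2, 127.2, 159.86, 180, 180, 180].

### API

Orientations are given as [roll, pitch, yaw] about the fixed x, y, z axes, in that order (R = Rz(yaw) Ry(pitch) Rx(roll)).
In Python, from bench import ctrl gives the robot as it stands.
- The arm moves only by the tool step_arm, never from a script. Its argument "rows" is a list of rows, each an object of numbers: "x", "y", "z": the shift along the tool's x, y, z in mm; "turn": the turn about the tool's z in degrees. In form: [{"x": .., "y": .., "z": .., "turn": ..}, ...]. A call has 1 to 10 rows; each row shifts and turns the pose as measured when the row begins, along the tool's axes as they then stand; what a row does not reach is not made up. A row lasts 1/8 s, in which the tool goes at most 62.5 mm and 10.7 degrees, less where a joint would pass 70% of its speed; a pose out of reach is approached as far as the arm can. A call with a gripper value outside its range is refused whole. "grip" is the opening, from 0 (shut) to 1 (fully open), set as the call begins (left out, the last holds). The fingers move at their own pace and stop on an object; the grip force is fixed at half the most. Time passes only in rows, so rows that do not move let the fingers close. It gives the time, the measured TCP pose, the force and the opening at its end, in the units of the state.
- ctrl.observe(): the state, without advancing time (a new reading comes with each control period).
- ctrl.capture(name): name is "side" or "top"; returns a dict with "image" (384x512x3 uint8, red, green, blue), "range_z" (384x512 float32, m along the optical axis (not along the pixel's ray), 0 where there is no reading), "fx", "fy", "cx", "cy" (pixels), "R" (3x3) and "t" (3): a world point X has camera coordinates R X + t. Camera axes: x right, y down, z forward; pixel columns grow to the right and rows downward; lengths in m; the calibration is good to about 2 mm. A picture is of the moment at which its call begins.
- ctrl.job_done(): hands the job in, once; it reports no verdict.
Trained networks look in a picture, given as the dict that the camera call returned (one of the last four; its "shot" number tells which), for a name from the list of things; names that differ only in an ending like _2 or _b are one class to them, and where a whole thing is asked for, a point or a joint stands for the part that bears it (a point fixed in the world has none). Each returns a list of dicts, best first, with "conf" (0 to 1); they miss things now and then, are a little off and sometimes report something else, mostly with a low value. They report only what shows in the picture. A call takes as long as a camera call.
- ctrl.cut_out(target, picture): "region" (384x512 bool, what is visible of it) and "extent" ([centre column, centre row, width, height] in pixels, round what is visible of it).
The state is a dict: "time": time; "joint_pos": joint angles; "qd": joint speeds; "joint_efforts": joint torques, N m; "eef_pos": TCP position; "ee_rot": TCP orientation; "contact_force": force on the tool from outside, world axes, zero at the start; "wrist_torque": the same for the moment, N m; "width": finger opening in m.
Only numpy, scipy, OpenCV 4.12 (cv2) and the standard library are available. Lean on these libraries where they do the work, as an engineer would, in place of code of your own. Each camera call takes 0.05 s, during which the arm holds its last target.

## Working session

There is one attempt and no reset: what is moved stays moved. The work goes in short steps, Python scripts to look and compute and a tool call to move; the robot and the scene stay as the last step left them, time stands still between calls to the robot, and variables do not carry over. Pictures are saved under pics/ and viewed, and the job is handed in when it is done.

Besides the shell and the picture viewer there is one more tool, called after "Request:" in YAML: its name, and indented under it one key for each argument. step_arm: Moves the arm, as the interface text tells. Its arguments: {"type":"object","properties":{"rows":{"type":"array","items":{"type":"object","properties":{"x":{"type":"number"},"y":{"type":"number"},"z":{"type":"number"},"turn":{"type":"number"}}}},"grip":{"type":"number"}},"required":["rows"]}

```bash
mkdir -p pics; cat > h.py <<'E'
import numpy as np, cv2
from bench import ctrl
def w(p,u,v,z):
    c=np.array([(u-p["cx"])/p["fx"]*z,(v-p["cy"])/p["fy"]*z,z]); return p["R"].T@(c-p["t"])
def cloud(p,m):
    v,u=np.nonzero(m&(p["range_z"]>0)); z=p["range_z"][v,u]
    c=np.stack([(u-p["cx"])/p["fx"]*z,(v-p["cy"])/p["fy"]*z,z],1); return (c-p["t"])@p["R"]
def proj(p,X):
    c=p["R"]@np.array(X)+p["t"]; return c[0]/c[2]*p["fx"]+p["cx"],c[1]/c[2]*p["fy"]+p["cy"]
E
python3 - <<'E'
from h import *
np.set_printoptions(precision=4,suppress=True)
print(ctrl.observe())
for n in ["side","top"]:
    p=ctrl.capture(n); cv2.imwrite(f"pics/{n}0.png",p["image"][:,:,::-1].copy())
    print(n,p["fx"],"campos",-p["R"].T@p["t"]); print(p["R"])
    np.savez(f"{n}0.npz",**{k:v for k,v in p.items()})
    for t in ["wide_grip","tall_grip","wide_bail","wide_pivot"]:
        try:
            for d in ctrl.cut_out(t,p)[:3]:
                c=cloud(p,d["region"]); print(t,round(d["conf"],2),np.round(d["extent"],1),d["region"].sum(), np.median(c,0) if len(c) else None, c.min(0) if len(c) else None,c.max(0) if len(c) else None)
        except Exception as e: print(t,e)
E
```

```text
{'time': 0.0, 'joint_pos': array([63.9249, 16.6886, -8.8308, 64.5561, -0.0006, 82.0178]), 'qd': array([ 0.0381, -0.0304,  0.1244,  0.1817, -0.0102,  0.0314]), 'joint_efforts': array([  0.    , -53.7147,  33.137 ,   0.0159,  -0.0002,  -0.    ]), 'eef_pos': array([0.163 , 0.4988, 0.4041]), 'ee_rot': array([-179.9251,   -0.0099,  161.9071]), 'contact_force': array([ 0.3921, -0.1177, -0.0055]), 'wrist_torque': array([-0.0188,  0.0034,  0.0661]), 'width': 0.08532804223890758}
side 357.74191954642447 campos [ 0.346  -0.4861  0.7727]
[[ 0.9479 -0.3182 -0.0135]
 [-0.2444 -0.6995 -0.6716]
 [ 0.2042  0.6399 -0.7408]]
wide_grip 0.76 [212.4 148.2   7.4  14.3] 69 [0.454  0.186  0.1748] [0.4415 0.1616 0.0012] [0.4733 0.372  0.1778]
tall_grip 0.87 [276.6 306.1  63.7  41.7] 406 [ 0.4408 -0.269   0.2309] [ 0.4111 -0.3069 -0.0003] [ 0.5437 -0.1209  0.2376]
wide_bail 0.74 [218.9 155.5  18.9  45.6] 166 [0.455  0.1743 0.1719] [0.4336 0.1223 0.0002] [0.5121 0.4329 0.1778]
wide_pivot 0.56 [236.2 169.8  49.3  77. ] 2352 [0.4938 0.1421 0.1151] [ 0.4336  0.1124 -0.0026] [0.6182 0.4329 0.1778]
top 363.15434840923 campos [ 0.4032 -0.0167  0.9329]
[[-0.0125 -0.9998  0.0169]
 [-0.9927  0.0104 -0.1205]
 [ 0.1203 -0.0183 -0.9926]]
wide_grip 0.85 [158.3 218.6  65.   18.9] 220 [0.455  0.1844 0.1714] [0.4357 0.1201 0.1147] [0.4771 0.2428 0.1771]
tall_grip 0.9 [372.4 211.4  52.2  41.9] 293 [ 0.4411 -0.2686  0.2287] [ 0.4135 -0.3924 -0.0032] [ 0.498  -0.206   0.2351]
wide_bail 0.69 [156.1 205.3  57.7  31.5] 279 [0.4571 0.1973 0.1704] [ 0.4335  0.1296 -0.003 ] [0.5158 0.2982 0.1771]
wide_pivot 0.87 [164.6 195.6  71.9  61.1] 2423 [0.4938 0.1677 0.1254] [ 0.4335  0.1145 -0.0049] [0.6076 0.2982 0.1771]
```

```bash
python3 - <<'E'
from h import *
for n,(a,b,c,d) in {"side":(90,100,320,260),"top":(110,130,260,240)}.items():
    i=cv2.imread(f"pics/{n}0.png")[b:d,a:c]
    cv2.imwrite(f"pics/{n}0c.png",cv2.resize(i,None,fx=3,fy=3,interpolation=2))
E
```

```text
(no output)
```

View pics/side0.png

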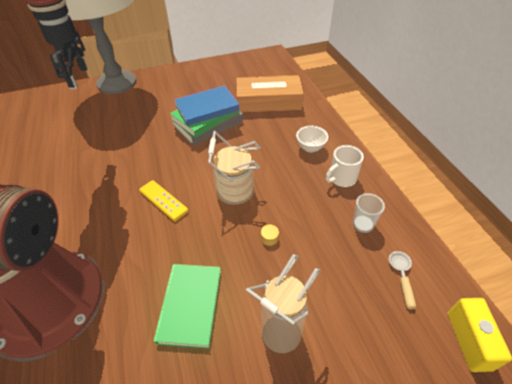

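View pics/top0.png

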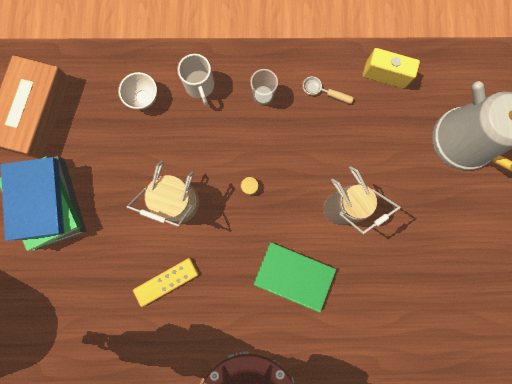

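```bash
ls pics
```

```text
side0.png
side0c.png
top0.png
top0c.png
```

View pics/top0c.png

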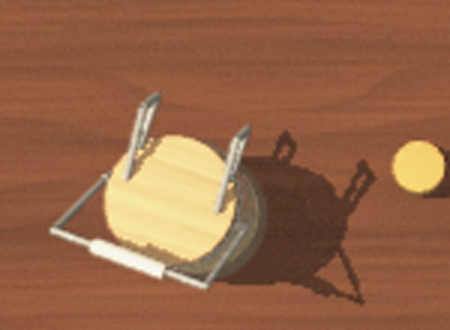

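View pics/side0c.png

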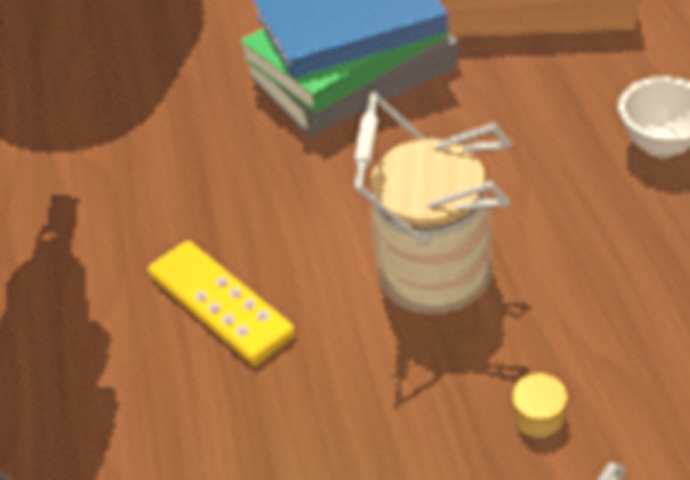

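The pictures show the wide canister on the robot's left. In the top view its lid is near pixel (167,195) and its grip near (152,216), with the bail swung back towards the robot. The tall canister is on the right, near (358,203). Next I'll measure the lid, the grip and the bail axis from both views.

```bash
python3 - <<'E'
from h import *
np.set_printoptions(precision=4,suppress=True)
for n in ["side","top"]:
    p=dict(np.load(f"{n}0.npz")); im=p["image"].astype(int)
    full=np.ones((384,512),bool); v,u=np.nonzero(p["range_z"]>0); c=cloud(p,full); col=im[v,u]
    near=np.hypot(c[:,0]-.49,c[:,1]-.175)<.12
    sat=col.max(1)-col.min(1)
    lid=near&(c[:,2]>.12)&(c[:,2]<.134)&(sat>50)&(col[:,0]>170)
    L=c[lid]; (a,b),r=cv2.minEnclosingCircle((L[:,:2]*1000).astype(np.float32)); print(n,"lid",lid.sum(),L.mean(0),"encl",a,b,r)
    # grip: bright white
    g=near&(c[:,2]>.15)&(col.min(1)>170)&(sat<45)&(c[:,0]<.48)
    G=c[g]; print("grip",g.sum(),G.mean(0),G.min(0),G.max(0),"pix",u[g].mean(),v[g].mean())
    d=np.linalg.svd(G-G.mean(0))[2][0]; print("dir",d,"yaw",np.degrees(np.arctan2(d[1],d[0])), "len",np.ptp((G-G.mean(0))@d), "mid",G.mean(0)+d*(((G-G.mean(0))@d).max()+((G-G.mean(0))@d).min())/2)
    # bail wires and brackets: z>0.135 grey
    h=near&(c[:,2]>.14); H=c[h]
    br=H[H[:,0]>.5]; print("brackets",len(br),br.max(0),br.min(0)); 
    if n=="top":
        print(np.c_[H,col[h]][np.argsort(H[:,1])][:: max(1,len(H)//70)])
E
```

```text
side lid 745 [0.4982 0.1722 0.1275] encl 493.6617126464844 178.06350708007812 57.09107971191406
grip 87 [0.4534 0.1876 0.1742] [0.4349 0.1404 0.168 ] [0.4729 0.2399 0.1778] pix 211.58620689655172 146.32183908045977
dir [-0.3562 -0.9343 -0.011 ] yaw -110.87108541917979 len 0.10653172195761616 mid [0.4543 0.19   0.1742]
brackets 92 [0.5754 0.198  0.1588] [0.5073 0.1128 0.14  ]
top lid 1305 [0.5002 0.1733 0.1254] encl 500.3685302734375 176.2031707763672 51.37074661254883
grip 134 [0.4541 0.1921 0.1725] [0.4335 0.1371 0.1683] [0.4748 0.2453 0.1771] pix 151.67910447761193 215.42537313432837
dir [-0.3563 -0.9343  0.0097] yaw -110.87477671312817 len 0.11580518617516844 mid [0.4538 0.1913 0.1725]
brackets 106 [0.5743 0.1997 0.1567] [0.5111 0.1154 0.1403]
[[  0.5454   0.1154   0.1476 106.     100.      90.    ]
 [  0.5426   0.117    0.1509 108.     103.      92.    ]
 [  0.542    0.1185   0.1548 138.     128.     113.    ]
 [  0.5395   0.1203   0.1565 225.     217.     193.    ]
 [  0.5426   0.1213   0.1514 164.     140.     119.    ]
 [  0.5359   0.1232   0.152  229.     218.     197.    ]
 
[... 3232 characters left out ...]
.     229.    ]
 [  0.466    0.2178   0.1685 202.     186.     163.    ]
 [  0.4683   0.2225   0.1671 142.     116.      98.    ]
 [  0.4678   0.2267   0.1735 228.     219.     197.    ]
 [  0.4702   0.2298   0.1705 191.     175.     155.    ]
 [  0.4969   0.2338   0.1402 119.     111.     100.    ]
 [  0.4945   0.2353   0.1421 117.     110.      98.    ]
 [  0.4724   0.2364   0.1697 199.     183.     162.    ]
 [  0.4702   0.2376   0.172  212.     194.     170.    ]
 [  0.4843   0.2387   0.1572 113.     106.      95.    ]
 [  0.4797   0.2398   0.1601 101.      90.      79.    ]
 [  0.4746   0.2407   0.1694 174.     162.     143.    ]
 [  0.4746   0.2428   0.1694 203.     191.     171.    ]]
```

```bash
cat >> h.py <<'E'
from scipy.spatial.transform import Rotation as Ro
P=np.array([.5,.1727,.105]); YAW=-20.9
def loc(X): return (np.asarray(X)-P)@Ro.from_euler('z',YAW,degrees=True).as_matrix()*1000
def glob(l): return Ro.from_euler('z',YAW,degrees=True).as_matrix()@np.asarray(l)/1000+P
def plan(target,n,turn=0):
    s=ctrl.observe(); d=(np.array(target)-s["eef_pos"])*1000/n
    r,p,y=s["ee_rot"]
    for i in range(n):
        R=Ro.from_euler('xyz',[r,p,y-i*turn/n],degrees=True).as_matrix()
        print(np.round(R.T@d,1),round(turn/n,2))
E
python3 - <<'E'
from h import *
np.set_printoptions(precision=4,suppress=True)
for n in ["side","top"]:
    p=dict(np.load(f"{n}0.npz")); c=cloud(p,np.ones((384,512),bool)); l=loc(c)
    k=(abs(l[:,0])<100)&(abs(l[:,1])<70)&(l[:,2]>35)
    for nm,kk in [("grip",k&(l[:,0]<-20)&(abs(l[:,1])<20)),("br+",k&(l[:,0]>5)&(l[:,1]>0)),("br-",k&(l[:,0]>5)&(l[:,1]<0)),("arm+",k&(l[:,1]>45)),("arm-",k&(l[:,1]<-45))]:
        q=l[kk]; print(n,nm,len(q),q.mean(0),q.min(0),q.max(0))
plan([.4545,.190,.415],10,92.8)
E
```

```text
side grip 51 [-47.9108   0.0102  69.5931] [-53.9965 -19.9922  64.5787] [-42.7855  19.4917  72.825 ]
side br+ 41 [48.0858 36.0596 43.6966] [23.8969 32.3672 35.0022] [66.1301 40.1471 52.7412]
side br- 51 [ 47.118  -36.2743  43.391 ] [ 20.6165 -39.9557  35.0465] [ 68.4914 -32.6071  53.7624]
side arm+ 32 [-38.9966  55.8814  54.4324] [-49.6377  45.4502  35.981 ] [-23.0701  61.2183  69.1725]
side arm- 39 [-38.2722 -55.4684  53.5116] [-49.9503 -59.9377  35.1756] [-22.1509 -45.0542  68.8223]
top grip 108 [-49.0743   0.1843  67.6346] [-54.8879 -19.8863  63.765 ] [-43.4821  19.9797  72.1123]
top br+ 55 [45.1434 35.8804 42.9192] [18.1205 32.7789 35.3054] [66.4857 39.4133 50.9466]
top br- 51 [ 45.7092 -35.7168  43.0945] [ 25.0945 -38.1367  35.2535] [ 67.85   -32.7481  51.6888]
top arm+ 41 [-40.8638  54.6221  54.6005] [-51.6994  46.281   35.0633] [-24.6825  58.8044  67.9091]
top arm- 42 [-40.9138 -54.8405  55.0835] [-51.2245 -59.2786  35.8934] [-25.1125 -45.1313  68.6943]
[-37.3 -20.3  -1. ] 9.28
[-40.1 -14.   -1. ] 9.28
[-41.8  -7.4  -1. ] 9.28
[-42.5  -0.6  -1. ] 9.28
[-42.    6.3  -1. ] 9.28
[-40.4  13.   -1. ] 9.28
[-37.8  19.3  -1. ] 9.28
[-34.2  25.2  -1. ] 9.28
[-29.7  30.4  -1. ] 9.28
[-24.4  34.8  -1. ] 9.28
```

Request:
step_arm:
  rows:
    - {"x": -37, "y": -20, "z": -1, "turn": 9.3}
    - {"x": -40, "y": -14, "z": -1, "turn": 9.3}
    - {"x": -42, "y": -7, "z": -1, "turn": 9.3}
    - {"x": -42, "y": -1, "z": -1, "turn": 9.3}
    - {"x": -42, "y": 6, "z": -1, "turn": 9.3}
    - {"x": -40, "y": 13, "z": -1, "turn": 9.3}
    - {"x": -38, "y": 19, "z": -1, "turn": 9.3}
    - {"x": -34, "y": 25, "z": -1, "turn": 9.3}
    - {"x": -30, "y": 30, "z": -1, "turn": 9.3}
    - {"x": -24, "y": 35, "z": -1, "turn": 9.3}
  grip: 1

```text
time: 1.75
eef_pos: [0.4529, 0.1765, 0.4157]
ee_rot: [179.9, -0.2, 66.2]
contact_force: [0.6, 0.1, 0.1]
width: 0.0855
```

```bash
python3 - <<'E'
from h import *
s=ctrl.observe(); print(s["time"],s["eef_pos"],s["ee_rot"],s["joint_pos"],loc(s["eef_pos"]),s["contact_force"])
E
```

```text
1.75 [0.45290449 0.17654124 0.41571555] [179.89391582  -0.20156581  66.20736235] [ 1.26394467e+01  1.19544798e+01 -1.33870845e+01  6.44533804e+01
  9.91713791e-02  1.26432448e+02] [-45.36715456 -13.21225339 310.71554953] [0.58809345 0.13711551 0.13359039]
```

Request:
step_arm:
  rows:
    - {"x": 13, "y": -4, "z": 0, "turn": -2.9}
    - {"z": 0}
    - {"z": 25}
    - {"z": 25}
    - {"z": 15}
    - {"z": 0}
    - {"z": 0}
  grip: 1

```text
invalid input at $.rows[1]: expected keys x, y, z, turn
```

```bash
python3 - <<'E'
from h import *
s=ctrl.observe(); print(s["time"],s["ee_rot"],loc(s["eef_pos"]),s["contact_force"])
p=ctrl.capture("side"); cv2.imwrite("pics/side1.png",cv2.resize(p["image"][80:240,120:320,::-1],None,fx=3.5,fy=3.5,interpolation=2))
E
```

```text
1.75 [179.89391582  -0.20156581  66.20736235] [-45.36715456 -13.21225339 310.71554953] [0.58809345 0.13711551 0.13359039]
```

View pics/side1.png

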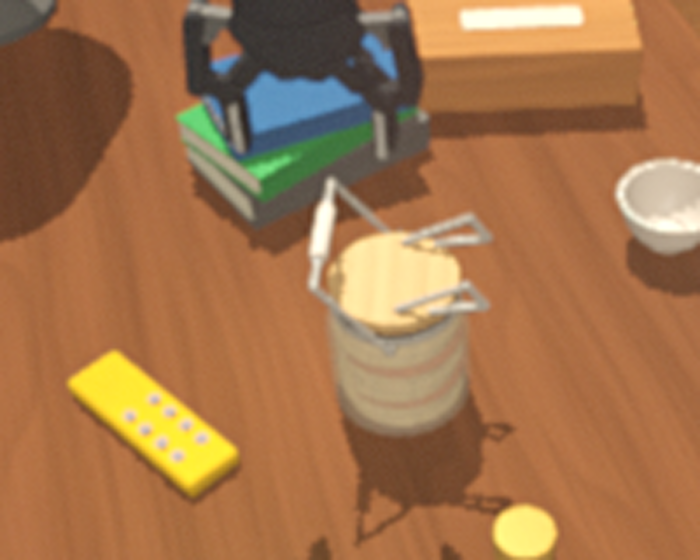

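The move call was refused because a row must carry all four keys. The picture shows the open fingers in the air above the bail, whose grip is at crop pixel (323,230).

Request:
step_arm:
  rows:
    - {"x": 13, "y": -4, "z": 0, "turn": -2.9}
    - {"x": 0, "y": 0, "z": 0, "turn": 0}
    - {"x": 0, "y": 0, "z": 25, "turn": 0}
    - {"x": 0, "y": 0, "z": 25, "turn": 0}
    - {"x": 0, "y": 0, "z": 12, "turn": 0}
    - {"x": 0, "y": 0, "z": 0, "turn": 0}
    - {"x": 0, "y": 0, "z": 0, "turn": 0}
  grip: 1

```text
time: 2.68
eef_pos: [0.4569, 0.1904, 0.3535]
ee_rot: [179.7, -0.2, 69.0]
contact_force: [0.4, 0.0, 0.2]
width: 0.0853
```

```bash
python3 - <<'E'
from h import *
s=ctrl.observe(); print(s["time"],s["ee_rot"],loc(s["eef_pos"]),s["contact_force"])
p=ctrl.capture("side"); cv2.imwrite("pics/side2.png",cv2.resize(p["image"][80:240,120:320,::-1],None,fx=3.5,fy=3.5,interpolation=2))
E
```

```text
2.675 [179.66075791  -0.21596578  69.02455228] [-46.62260192   1.16301688 248.54109069] [0.37432718 0.00843644 0.20562008]
```

View pics/side2.png

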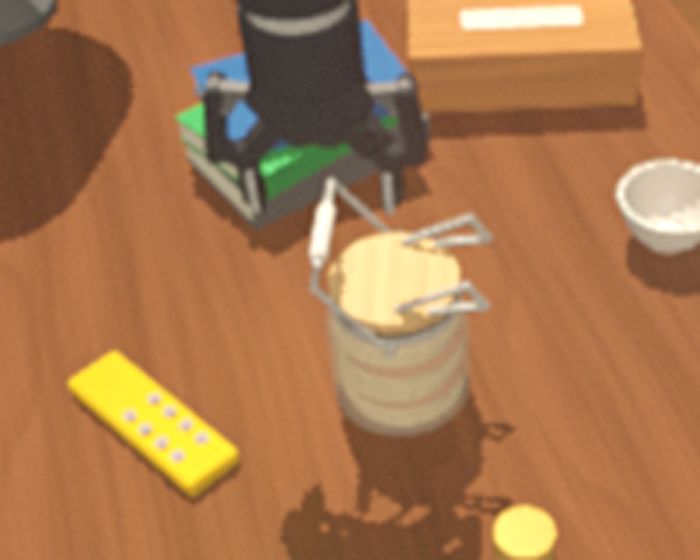

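The fingers are well above the grip and straddle it. I'll go down 25 mm more, then close.

Request:
step_arm:
  rows:
    - {"x": -1, "y": -2, "z": 15, "turn": 0}
    - {"x": 0, "y": 0, "z": 10, "turn": 0}
    - {"x": 0, "y": 0, "z": 0, "turn": 0}
    - {"x": 0, "y": 0, "z": 0, "turn": 0}
  grip: 1

```text
time: 3.22
eef_pos: [0.456, 0.1905, 0.3304]
ee_rot: [179.5, -0.4, 69.0]
contact_force: [-0.3, -0.7, -0.4]
width: 0.0856
```

Request:
step_arm:
  rows:
    - {"x": 0, "y": 0, "z": 0, "turn": 0}
    - {"x": 0, "y": 0, "z": 0, "turn": 0}
    - {"x": 0, "y": 0, "z": 0, "turn": 0}
    - {"x": 0, "y": 0, "z": 0, "turn": 0}
    - {"x": 0, "y": 0, "z": 0, "turn": 0}
    - {"x": 0, "y": 0, "z": 0, "turn": 0}
  grip: 0

```text
time: 3.98
eef_pos: [0.456, 0.1906, 0.3313]
ee_rot: [179.4, -0.4, 69.0]
contact_force: [-0.1, 0.5, 0.1]
width: 0.0102
```

```bash
python3 - <<'E'
from h import *
s=ctrl.observe(); print(s["time"],s["ee_rot"],loc(s["eef_pos"]),s["contact_force"],s["width"])
p=ctrl.capture("side"); cv2.imwrite("pics/side3.png",cv2.resize(p["image"][80:240,120:320,::-1],None,fx=3.5,fy=3.5,interpolation=2))
E
```

```text
3.975 [179.42936708  -0.40484566  69.03867369] [-47.46800117   1.062788   226.30616998] [-0.05937263  0.53550269  0.10229584] 0.010197877437063815
```

View pics/side3.png

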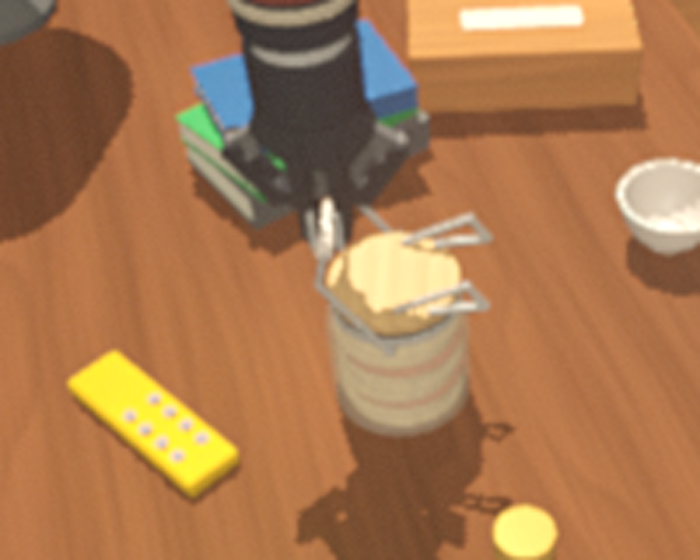

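The bail's grip is between the fingers at crop pixel (325,225), with the opening at 10 mm. Now I'll swing it in short arcs and check as I go.

Request:
step_arm:
  rows:
    - {"x": 0, "y": 9, "z": -6, "turn": 0}
    - {"x": 0, "y": 10, "z": -5, "turn": 0}
    - {"x": 0, "y": 11, "z": -3, "turn": 0}
    - {"x": 0, "y": 11, "z": -2, "turn": 0}
    - {"x": 0, "y": 0, "z": 0, "turn": 0}
  grip: 0

```text
time: 4.65
eef_pos: [0.495, 0.1754, 0.3482]
ee_rot: [179.9, -0.4, 69.1]
contact_force: [-1.9, 3.7, -5.7]
width: 0.0094
```

```bash
python3 - <<'E'
from h import *
s=ctrl.observe(); print(s["time"],s["ee_rot"],loc(s["eef_pos"]),s["contact_force"],s["width"])
p=ctrl.capture("side"); cv2.imwrite("pics/side4.png",cv2.resize(p["image"][80:240,120:320,::-1],None,fx=3.5,fy=3.5,interpolation=2))
E
```

```text
4.65 [179.86956245  -0.43131244  69.09316171] [ -5.61158291   0.7863978  243.17489369] [-1.85609142  3.73843989 -5.70225388] 0.00935353875461934
```

View pics/side4.png

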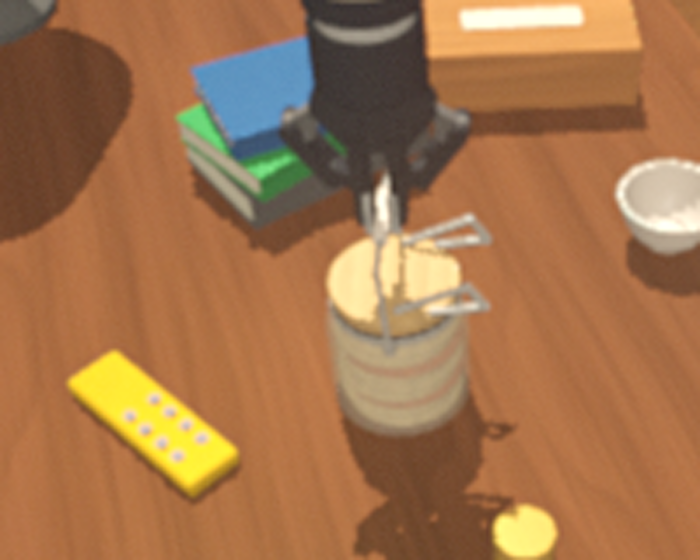

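The bail is nearly upright and still held. I'll continue the arc.

Request:
step_arm:
  rows:
    - {"x": 0, "y": 11, "z": 0, "turn": 0}
    - {"x": 0, "y": 11, "z": 1.5, "turn": 0}
    - {"x": 0, "y": 10.5, "z": 3, "turn": 0}
    - {"x": 0, "y": 10, "z": 4.5, "turn": 0}
    - {"x": 0, "y": 9.5, "z": 6, "turn": 0}
    - {"x": 0, "y": 0, "z": 0, "turn": 0}
  grip: 0

```text
time: 5.45
eef_pos: [0.5439, 0.1568, 0.3364]
ee_rot: [179.8, -0.5, 69.1]
contact_force: [-0.8, 2.8, -2.1]
width: 0.0095
```

```bash
python3 - <<'E'
from h import *
s=ctrl.observe(); print(s["time"],s["ee_rot"],loc(s["eef_pos"]),s["contact_force"],s["width"])
p=ctrl.capture("side"); cv2.imwrite("pics/side5.png",cv2.resize(p["image"][80:240,120:320,::-1],None,fx=3.5,fy=3.5,interpolation=2))
E
```

```text
5.45 [179.75011714  -0.45880697  69.14656404] [ 46.7057766    0.80509978 231.35656633] [-0.78317174  2.82657352 -2.11842972] 0.009545288030141824
```

View pics/side5.png

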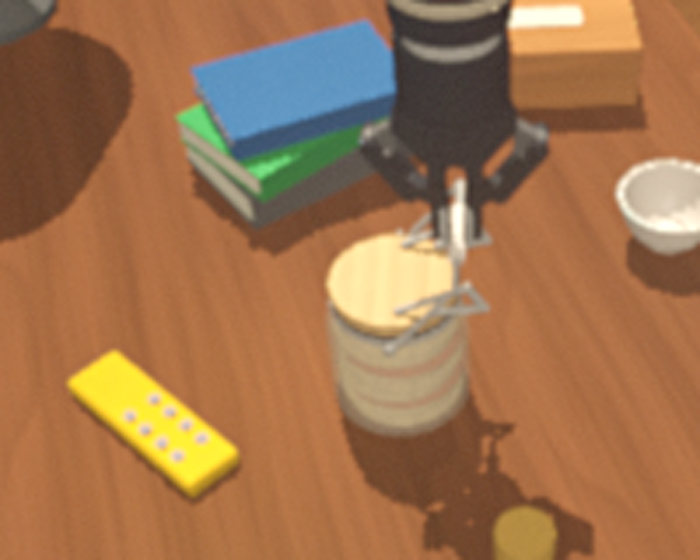

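Request:
step_arm:
  rows:
    - {"x": 0, "y": 9, "z": 8.5, "turn": 0}
    - {"x": 0, "y": 6.5, "z": 8, "turn": 0}
    - {"x": 0, "y": 5.5, "z": 8, "turn": 0}
    - {"x": 0, "y": 4, "z": 7.5, "turn": 0}
    - {"x": 0, "y": 0, "z": 0, "turn": 0}
    - {"x": 0, "y": 0, "z": 0, "turn": 0}
  grip: 0

```text
time: 6.25
eef_pos: [0.5682, 0.1478, 0.302]
ee_rot: [179.8, -0.4, 69.2]
contact_force: [-0.3, 2.3, -1.1]
width: 0.009
```

```bash
python3 - <<'E'
from h import *
s=ctrl.observe(); print(s["time"],s["ee_rot"],loc(s["eef_pos"]),s["contact_force"],s["width"])
p=ctrl.capture("side"); cv2.imwrite("pics/side6.png",cv2.resize(p["image"][80:240,120:320,::-1],None,fx=3.5,fy=3.5,interpolation=2))
E
```

```text
6.25 [179.79146548  -0.41828779  69.1736459 ] [ 72.61638017   1.09483817 196.99992287] [-0.32991771  2.30557872 -1.11020633] 0.008997016516103531
```

View pics/side6.png

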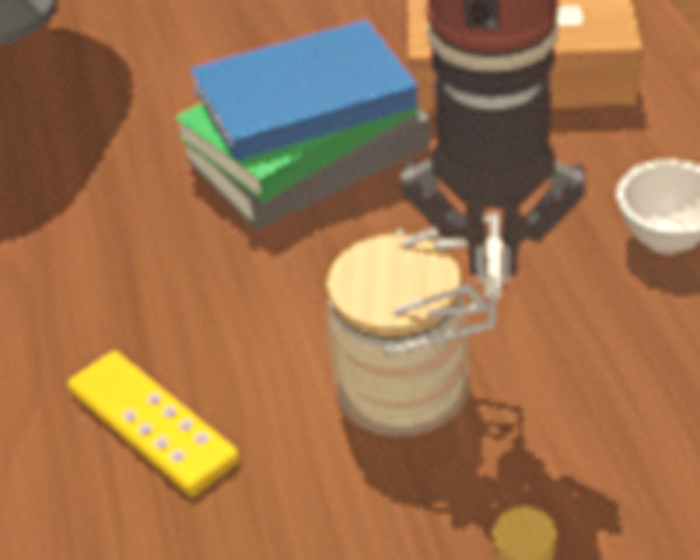

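The bail is past centre, at about 2.08 rad. I'll press it the last few mm home and then let go.

Request:
step_arm:
  rows:
    - {"x": 0, "y": 1, "z": 3, "turn": 0}
    - {"x": 0, "y": 0.5, "z": 2, "turn": 0}
    - {"x": 0, "y": 0, "z": 0, "turn": 0}
    - {"x": 0, "y": 0, "z": 0, "turn": 0}
  grip: 0

```text
time: 6.8
eef_pos: [0.5682, 0.1477, 0.3015]
ee_rot: [179.7, -0.5, 69.2]
contact_force: [-0.9, 2.4, -2.3]
width: 0.0093
```

Request:
step_arm:
  rows:
    - {"x": 0, "y": 0, "z": 0, "turn": 0}
    - {"x": 0, "y": 0, "z": 0, "turn": 0}
    - {"x": 0, "y": 0, "z": 0, "turn": 0}
    - {"x": 0, "y": 0, "z": 0, "turn": 0}
  grip: 0.3

```text
time: 7.3
eef_pos: [0.5694, 0.1472, 0.3018]
ee_rot: [179.6, -0.5, 69.2]
contact_force: [-0.7, -0.6, -0.5]
width: 0.0261
```

```bash
python3 - <<'E'
from h import *
s=ctrl.observe(); print(s["time"],s["ee_rot"],loc(s["eef_pos"]),s["contact_force"],s["width"])
p=ctrl.capture("side"); cv2.imwrite("pics/side7.png",cv2.resize(p["image"][80:240,120:320,::-1],None,fx=3.5,fy=3.5,interpolation=2))
E
```

```text
7.3 [179.55943808  -0.46326201  69.18481913] [ 73.91543526   0.96803604 196.76638555] [-0.69672931 -0.61786663 -0.52296132] 0.02605922828514263
```

View pics/side7.png

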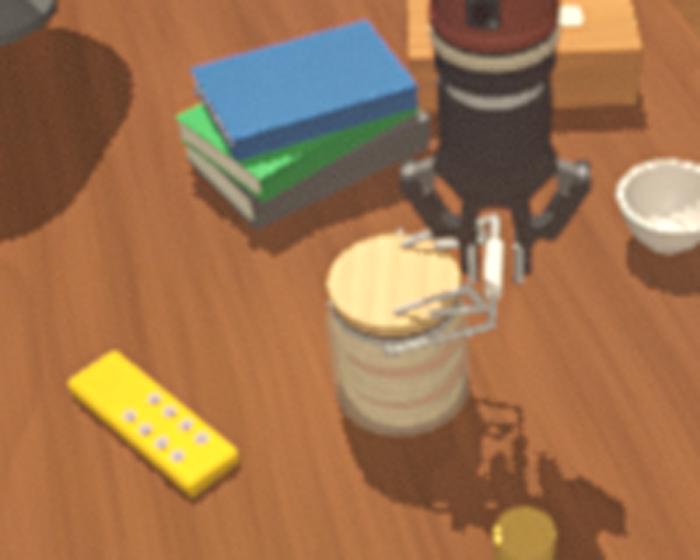

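The fingers are open and clear of the grip on both sides. I'll lift straight up, move back and measure.

Request:
step_arm:
  rows:
    - {"x": 0, "y": 0, "z": -15, "turn": 0}
    - {"x": 0, "y": 0, "z": -25, "turn": 0}
    - {"x": 0, "y": 0, "z": -40, "turn": 0}
    - {"x": 30, "y": 0, "z": -45, "turn": 0}
    - {"x": 40, "y": -20, "z": -20, "turn": 0}
    - {"x": 50, "y": -20, "z": 0, "turn": 0}
    - {"x": 50, "y": -20, "z": 0, "turn": 0}
    - {"x": 0, "y": 0, "z": 0, "turn": 0}
    - {"x": 0, "y": 0, "z": 0, "turn": 0}
  grip: 0.3

```text
time: 8.48
eef_pos: [0.5718, 0.3309, 0.4622]
ee_rot: [179.2, -0.8, 69.1]
contact_force: [0.7, 0.8, -0.3]
width: 0.0258
```

```bash
python3 - <<'E'
from h import *
np.set_printoptions(precision=1,suppress=True)
s=ctrl.observe(); print(s["time"],s["ee_rot"],s["eef_pos"],s["contact_force"],s["width"])
for n in ["side","top"]:
    p=ctrl.capture(n); cv2.imwrite(f"pics/{n}8.png",cv2.resize(p["image"][:,:,::-1],None,fx=1.5,fy=1.5,interpolation=2))
    im=p["image"][100:240,130:290] if n=="side" else p["image"][140:250,110:240]
    cv2.imwrite(f"pics/{n}8c.png",cv2.resize(im[:,:,::-1],None,fx=4,fy=4,interpolation=2))
    l=loc(cloud(p,np.ones((384,512),bool)))
    for nm,k in [("grip",(abs(l[:,1])<18)&(l[:,0]>62)&(l[:,0]<95)&(l[:,2]>10)&(l[:,2]<90)),("arm",(abs(abs(l[:,1])-57)<6)&(abs(l[:,0])<90)&(l[:,2]>5)&(l[:,2]<90)),("lid",(abs(l[:,1])<25)&(abs(l[:,0])<35)&(l[:,2]>0))]:
        q=l[k]; print(n,nm,len(q),np.median(q,0),q.min(0),q.max(0))
        if nm=="arm": print(" slope",np.degrees(np.arctan2(*np.polyfit(q[:,0],q[:,2],1)[:1],1)))
E
```

```text
8.475 [179.2  -0.8  69.1] [0.6 0.3 0.5] [ 0.7  0.8 -0.3] 0.025806247546826467
side grip 47 [75.1  0.9 36.1] [ 69.5 -16.7  31.1] [80.4 17.9 39.7]
side arm 91 [ 46.5 -55.4  22.1] [ -2.1 -59.6   6.3] [76.5 61.2 35.7]
 slope 18.738738636917702
side lid 340 [-1.2 -0.  21.1] [-34.7 -25.   16.8] [34.7 25.  23.9]
top grip 85 [73.6 -0.3 34.1] [ 68.3 -17.1  28.9] [80.  17.1 37.2]
top arm 151 [43.5 52.  18.9] [ -1.8 -58.9   5.1] [75.8 60.6 33.3]
 slope 19.911881879246533
top lid 701 [-0.4 -0.  18.6] [-35.  -24.9  14.1] [34.9 24.9 23.4]
```

View pics/side8c.png

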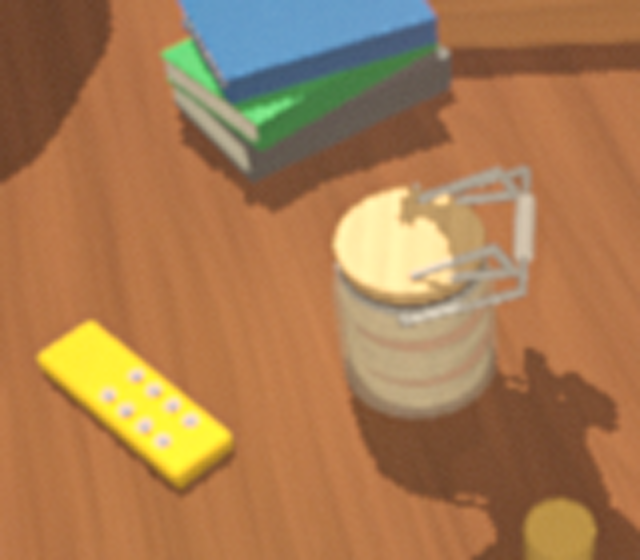

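View pics/top8.png

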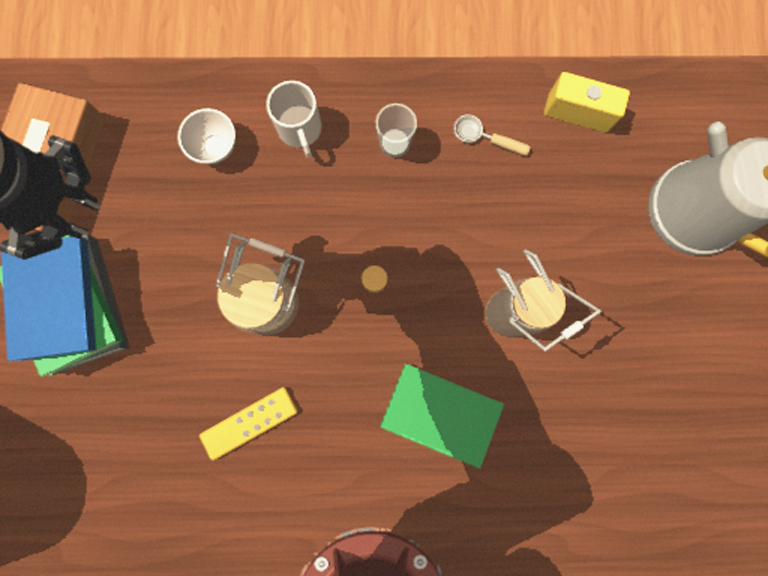

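The pictures show the wide bail lying over its brackets on the far side of the lid, with its grip at top-view pixel (266,247). The tall bail is unchanged at (572,330), and the gripper is clear of everything. The measured grip centre is at about x 74, z 29.5 mm, against an expected 74 and 30 for fully home. The lid has sunk about 2 mm.

```bash
python3 -c "
from bench import ctrl
print(ctrl.job_done(), ctrl.observe()['time'])"
```

```text
the job is handed in; nothing more can be done
the job is handed in; nothing more can be done
```

The wide canister is sealed. I pinched its bail grip from above, swung it over the lid and past centre to the latch brackets, let go, and backed the gripper away. I handed the job in at about 8.6 s.

- **Bail position:** both cameras put the released grip at about x 74, z 29.5 mm in the pivot frame. Fully home would be 74 and 30.
- **Side arms:** they slope 19–20°, where fully home would be about 22°. That is within measuring error.
- **Lid:** it sank about 2 mm, a little less than the 3 mm expected.
- **Tall canister:** its bail looked unchanged in the last picture, and nothing else in the scene had been disturbed.
- **Forces:** the wrist force readings at the end of each move stayed below about 8 N.

Two things did not go as planned:
- One move call was refused because its rows lacked some keys. The arm did not move, and I sent it again.
- The last 5 mm downward push barely moved the tool. I think the bail was already home by then, which the later measurements support.

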